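# Wind the packing carousel on by one notch and lock it

### The job

Take the black-headed index pin out of its wooden rest and stand it in the yellow guide bracket, letting go so that it rides on the rim of the blue carousel. Then wind the red-handled crank clockwise (seen from above), several turns, until the next rim notch comes round and the pin drops into it, and wind gently on until the crank comes up firm and the notch's wall bears snugly on the pin; do not force it past that, let go of the crank, and leave the other things on the table as they are.

Things in the scene. Friction and masses are not known exactly. Their poses are not given: they have to be found in the camera images.
- pin_head (a point): Centre of the black head (24 mm diameter, 30 mm tall) of the loose steel index pin (about 100 g), z up along the pin. Shank below it: 12 mm diameter, 40 mm long, foot chamfered, 55 mm under this point. Height of this point: 70 mm at the start (in the wooden rest), about 117 mm riding on the carousel's rim in the guide, about 105 mm when dropped into a notch.
- pin: The index pin; origin at its foot, z up along it.
- pin_rest: Wooden block 70 x 70 x 45 mm, origin under its centre, with a 14 mm hole 30 mm deep in its top in which the pin stands loosely at the start.
- guide_mouth (a point): Centre of the upper mouth of the guide hole in the fixed yellow bracket (top 50 x 44 mm, 90 mm above the table): upright, 14 mm diameter, 3 mm chamfer, straight through 24 mm, over the carousel's rim. The carousel's centre lies 104 mm from it along its x axis.
- carousel: Blue carousel 240 mm across, rim top 62 mm and its cups 84 mm above the table; six rim notches 17 mm wide, 60 degrees apart. Origin at its centre, underside; x points at the next notch. Moved only by the crank through a self-locking worm: 24 crank turns to one, same sense. No notch is under the guide at the start; the next one comes there after some 2 to 3 turns.
- next_notch (a point): Centre of the next notch, in the plane of the rim's top, 104 mm from the carousel's centre, beside the red mark; it comes to the guide when wound clockwise.
- handle_grip (a point): Centre of the crank's red grip, an upright cylinder 22 mm diameter, 45 mm tall, 74 to 119 mm above the table. It spins freely on its own axis, so it can be held without turning the wrist, and runs round crank_axis on a level circle of 45 mm radius. Free winding takes about 3 N; against the pin it climbs 2 N per cm of travel: 3 to 4 N more is firm, 8 N more too much.
- crank_axis (a point): Point on the crank's fixed upright axis at the height of the grip's centre (96.5 mm), over the aluminium gearbox (top at 60 mm).
- leaf_cup_a: Bystander: small green leaf cup, 56 mm across, 26 mm tall; origin under its centre.
- leaf_cup_b: Bystander: small brown-green leaf cup, 56 mm across, 26 mm tall; origin under its centre.
- jar: Bystander: jar with a red cap, 60 mm across, 90 mm tall; origin under its centre.
- mug: Bystander: blue mug, 76 mm across, 85 mm tall; origin under its centre.
- tin: Bystander: can, 100 mm across, 110 mm tall; origin under its centre.
There are look-alikes about, which are no part of the job. Of the things like the pin, leave any that is orange or purple; of the rest the smaller one is meant.

How it is judged:
By the outcome, as a careful person would: the job done as asked, in the order asked, and still so for the second after the job is handed in, with the robot touching nothing.
It also fails if it takes over 72 s, if anything falls off the work surface, if the arm or the gripper's body presses on something with over 40 N, if the wrist force passes 120 N, or if a joint passes its speed limit or range.

### The arm

A 7-joint arm with a two-finger parallel gripper is mounted at the origin on the work surface. World frame = base frame: x ahead of the robot, y to its left, z up, the work surface at z = 0. Lengths are in m, angles in rad, forces in N, time in s.
With the tool pointing down it reaches from about 0.425 to 0.8 m from the base axis. Payload 8.3 kg.
Tool frame: the origin (TCP) lies at the centre of the arm's flange, where the gripper is bolted on; the fingertips stand 173 mm ahead of it and the grasp point (between the pads) lies 155 mm ahead of it; z points along the fingers, y is the line along which they close (so a half turn about z gives the same grasp; the last joint's range is limited). The gripper opens to 85 mm and grips with 20 to 120 N. Pads are 22 mm wide; open, the fingers measure 114 mm over their backs; the gripper's body (76 mm by 85 mm) begins 54 mm behind the grasp point. The pads swing forward as they close: fully open they stand 13 mm farther back than shut.
Start: joints at [1.168, 0.383, 0.016, 1.37, -0.006, 1.388, -0.046], TCP at [0.208, -0.589, 0.405] pointing down, gripper open.
Joint ranges: [-2.95, 2.95], [-0.25, 2.06], [-1.52, 1.56], [0.18, 2.33], [-1.44, 4.58], [0.02, 2.06], [-3.01, 3.01]. Speed limits (rad/s): [2.39, 2.39, 3.01, 3.01, 3.14, 3.14, 3.14].

### API

Orientations are given as [roll, pitch, yaw] about the fixed x, y, z axes, in that order (R = Rz(yaw) Ry(pitch) Rx(roll)).
In Python, from station import robot, grab_frame, camera_info gives the robot as it stands.
- The arm moves only by the tool play_rows, never from a script. Its argument "motion" is one flat list of numbers, 4 for each row, row after row: the shift along the tool's x, y, z scaled (see below), then the turn about the tool's z scaled (see below). In form: [tx, ty, tz, roll, tx, ty, tz, roll, ...]. A call has 1 to 8 rows; each row is the pose to reach, as a shift and turn from the pose commanded when the call began, along the tool's axes at that moment, turning the shorter way round; what a row does not reach only later rows make up. The controller multiplies each number of a shift by 600 mm and each number of a turn by pi rad. A row lasts 1/12 s, in which the tool goes at most 41.7 mm and 7.16 degrees, less where a joint would pass 70% of its speed; a pose out of reach is approached as far as the arm can. A call with a number of a shift or a turn outside -1 to 1 is refused whole. A call with a gripper value outside its range is refused whole. "gripper" is the opening in per cent of the stroke, from 0 (shut) to 100 (fully open), set as the call begins (left out, the last holds). The fingers move at their own pace and stop on an object; "newtons" is the grip in N (left out, the last holds). Time passes only in rows, so rows that repeat a pose let the fingers close. It gives the time, the measured TCP pose, the force, the opening and the grip force at its end, in the units of the state.
- robot.get_state(): the state, without advancing time (a new reading comes with each control period).
- grab_frame(name): name is "scene" or "top"; returns the picture (384x512x3 uint8, blue, green, red); there is no depth.
- camera_info(name): a dict with "vertical_fov" (degrees; the focal length in pixels is half the picture's height over the tangent of half this angle, whatever the lens; pixels are square), "cx", "cy" (the principal point, pixels), "world_to_cam" (4x4, takes a point from world to camera coordinates). Camera axes: x right, y down, z forward; pixel columns grow to the right and rows downward; lengths in m; the calibration is good to about 2 mm. A picture is of the moment at which its call begins. camera_info takes no time and is no camera call.
- robot.job_done(): hands the job in; it is judged then, once.
The state is a dict: "time": time; "joints": joint angles; "qd": joint speeds; "joint_efforts": joint torques, N m; "tcp_pos": TCP position; "ee_rot": TCP orientation; "contact_force": force on the tool from outside, world axes, zero at the start; "moment": the same for the moment, N m; "width": opening from 0.0 (shut) to 1.0 (fully open); "gripper_force": force on a finger pad.
Only numpy, scipy, OpenCV 4.12 (cv2) and the standard library are available. Lean on these libraries where they do the work, as an engineer would, in place of code of your own. Each camera call takes 0.05 s, during which the arm holds its last target. There are 200 camera calls.

## Working session

There is one attempt and no reset: what is moved stays moved. The work goes in short steps, Python scripts to look and compute and a tool call to move; the robot and the scene stay as the last step left them, time stands still between calls to the robot, and variables do not carry over. Pictures are saved under pics/ and viewed, at most 10 in all, crops included, and the job is handed in when it is done.

Besides the shell and the picture viewer there is one more tool, called after "Call:" by a JSON object that holds its "method" and its "body". play_rows: Moves the arm, as the interface text tells. Shifts and turns lie within -1 to 1; 1 stands for 600 mm of shift or pi rad of turn. Its arguments: {"type":"object","properties":{"motion":{"type":"array","items":{"type":"number","minimum":-1,"maximum":1}},"gripper":{"type":"number"},"newtons":{"type":"number"}},"required":["motion"]}

```bash
mkdir -p pics
python3 - <<'E'
from station import robot, grab_frame, camera_info
import cv2
for n in("scene","top"):
    f=grab_frame(n); cv2.imwrite(f"pics/{n}0.png",f); c=camera_info(n); print(n,c)
    cv2.imwrite(f"pics/{n}0b.png",cv2.resize(f,(800,600),interpolation=cv2.INTER_CUBIC))
s=robot.get_state();print(s)
E
```

```text
scene {'vertical_fov': 51.96433546979905, 'cx': 259.4927741590702, 'cy': 196.0798143088024, 'world_to_cam': array([[ 0.88661564,  0.46230928, -0.0135217 , -0.46074775],
       [ 0.33731874, -0.66635817, -0.66496831, -0.13267923],
       [-0.31643132,  0.58501018, -0.74674916,  1.42148648],
       [ 0.        ,  0.        ,  0.        ,  1.        ]])}
top {'vertical_fov': 57.265224121072784, 'cx': 252.8495618886168, 'cy': 192.01670240604537, 'world_to_cam': array([[ 2.00281098e-02, -9.99788658e-01,  4.63826117e-03,
        -1.01387236e-02],
       [-9.82208896e-01, -2.05419286e-02, -1.86664711e-01,
         5.14783476e-01],
       [ 1.86720540e-01, -8.17200047e-04, -9.82412730e-01,
         1.01777384e+00],
       [ 0.00000000e+00,  0.00000000e+00,  0.00000000e+00,
         1.00000000e+00]])}
{'time': 0.1, 'joints': array([ 1.16812599,  0.38416945,  0.01638976,  1.371011  , -0.00628032,
        1.38821381, -0.0465088 ]), 'qd': array([-3.06765407e-04, -2.96775948e-03, -3.35566382e-04, -3.49693855e-03,
        4.38568332e-04, -2.87057605e-04,  3.07394104e-05]), 'joint_efforts': array([ 4.24704092e-03, -6.29126787e+01,  8.48495420e-01, -3.72752666e+01,
        1.69021008e-02,  1.05133906e-02, -2.64086412e-05]), 'tcp_pos': array([ 0.20827772, -0.5891285 ,  0.40378638]), 'ee_rot': array([-3.13984167e+00,  5.00060898e-05,  3.39815163e-01]), 'contact_force': array([-0.1294571 ,  0.48777891, -0.6276554 ]), 'moment': array([ 0.06122297, -0.01464828,  0.01374035]), 'gripper_force': 0.0, 'width': 1.000057634512654}
```

View pics/scene0b.png

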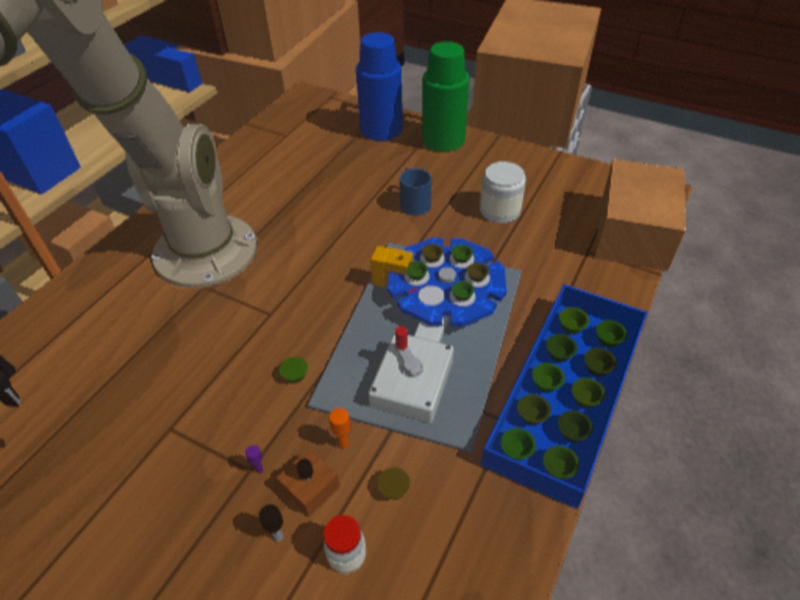

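View pics/top0b.png

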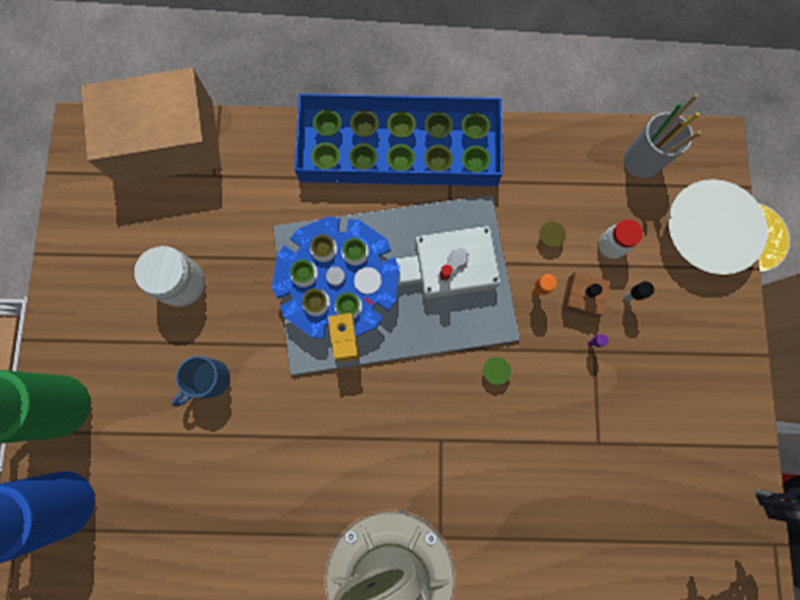

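The scene picture shows the black-headed pin in the rest at about (305,468). In the top picture, the guide is at (342,328), the crank grip at (446,271) and the pin head at (594,290). Next I'll take enlarged crops.

Run:
```python
import cv2,numpy as np
def crop(n,x,y,w=50,h=37,k=8):
    f=cv2.imread(f"pics/{n}0.png")[y:y+h,x:x+w]
    g=cv2.resize(f,None,fx=k,fy=k,interpolation=cv2.INTER_CUBIC)
    for i in range(0,w,10): cv2.line(g,(i*k,0),(i*k,5),(255,255,255),1)
    for i in range(0,h,10): cv2.line(g,(0,i*k),(5,i*k),(255,255,255),1)
    return g
m=np.vstack([np.hstack([crop("top",355,170),crop("scene",170,285)]),np.hstack([crop("top",265,150),crop("scene",230,205)])])
cv2.imwrite("pics/m1.png",m)
a=np.vstack([np.hstack([crop("top",170,135,100,100,4),crop("scene",235,145,100,100,4)])])
cv2.imwrite("pics/m2.png",a)
```

```text
(no output)
```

View pics/m1.png

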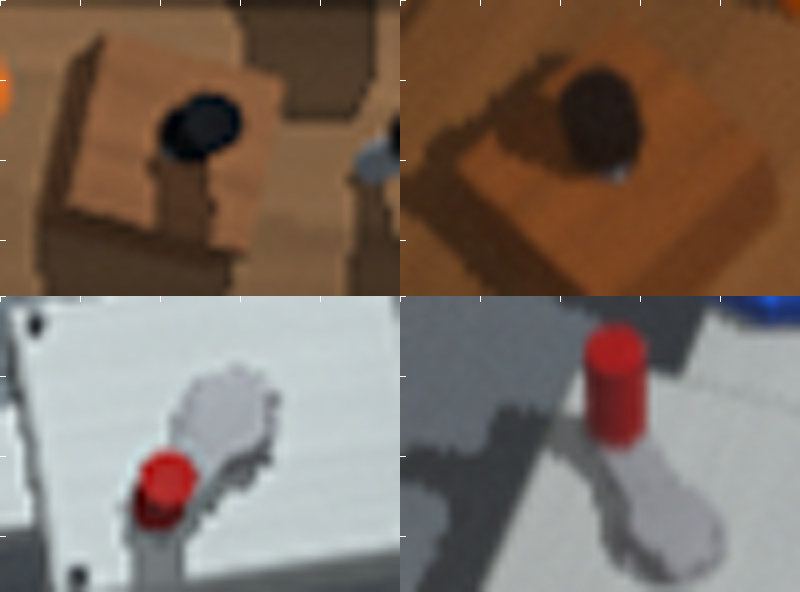

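View pics/m2.png

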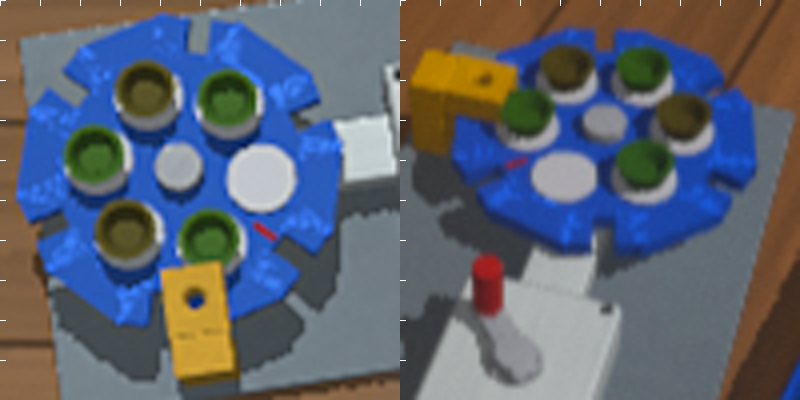

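The crops give pixel positions for the head, hole, grip, crank hub and carousel hub in both views. I'll triangulate these.

```bash
cat > h.py <<'E'
import numpy as np
from station import camera_info
from scipy.optimize import least_squares
C={n:camera_info(n) for n in("scene","top")}
def proj(n,p):
    c=C[n];q=c["world_to_cam"][:3]@np.r_[p,1];f=192/np.tan(np.radians(c["vertical_fov"]/2))
    return np.r_[c["cx"]+f*q[0]/q[2],c["cy"]+f*q[1]/q[2]]
def solve(obs,z=None):
    g=lambda x:np.r_[x,z] if z is not None else x
    r=least_squares(lambda x:np.concatenate([proj(n,g(x))-np.array(u) for n,u in obs.items()]),[.5,0,.08][:2 if z is not None else 3])
    return g(r.x),r.fun
E
python3 - <<'E'
from h import *
np.set_printoptions(precision=4,suppress=True)
D={"head":((381.75,185),None,.085),"headm":(None,(195.1,300),.070),"guide":((218.75,209.5),(256.5,164.75),.09),"grip":((286,172.75),(257,211.6),.119),"hub":((293.75,164.25),(265,235.5),None),"car":((215,176.5),(286.25,175.75),None)}
for sh in(0,.5):
  for k,(t,s,z) in D.items():
    o={n:np.array(u)-sh for n,u in(("top",t),("scene",s)) if u}
    if len(o)==2: print(sh,k,"free",*solve(o))
    if z:
        for n in o: print("   ",n,solve({n:o[n]},z)[0])
        print("   both",*solve(o,z))
E
```

```text
top [ 0.5369 -0.3784  0.085 ]
   both [ 0.5369 -0.3784  0.085 ] [0. 0.]
    scene [ 0.54   -0.3816  0.07  ]
   both [ 0.54   -0.3816  0.07  ] [-0.  0.]
0 guide free [0.4559 0.0994 0.0835] [-0.3517 -0.4751 -0.6361  0.1691]
    top [0.4536 0.0977 0.09  ]
    scene [0.4606 0.0951 0.09  ]
   both [0.4563 0.0974 0.09  ] [ 0.1387 -0.9173 -0.8506 -0.8596]
0 grip free [ 0.5615 -0.0933  0.1132] [-0.1369 -0.1818 -0.2154  0.0532]
    top [ 0.5595 -0.0932  0.119 ]
    scene [ 0.5643 -0.0971  0.119 ]
   both [ 0.5617 -0.0946  0.119 ] [ 0.4899 -0.7239 -0.4034 -0.9471]
0 hub free [ 0.6016 -0.1222  0.0603] [-0.0647 -0.0862 -0.0971  0.0243]
0 car free [0.557  0.1153 0.0654] [-0.0546 -0.077  -0.0962  0.0302]
    top [ 0.5384 -0.377   0.085 ]
   both [ 0.5384 -0.377   0.085 ] [ 0. -0.]
    scene [ 0.5381 -0.3811  0.07  ]
   both [ 0.5381 -0.3811  0.07  ] [-0.  0.]
0.5 guide free [0.4558 0.0998 0.0861] [-0.061  -0.0825 -0.1105  0.0294]
    top [0.4551 0.0992 0.09  ]
    scene [0.4581 0.0964 0.09  ]
   both [0.4561 0.0986 0.09  ] [ 0.2386 -0.3531 -0.2417 -0.6004]
0.5 grip free [ 0.5612 -0.0927  0.115 ] [ 0.1889  0.2508  0.2974 -0.0735]
    top [ 0.561  -0.0917  0.119 ]
    scene [ 0.5622 -0.0961  0.119 ]
   both [ 0.5613 -0.0935  0.119 ] [ 0.6142 -0.1175  0.1696 -0.7537]
0.5 hub free [ 0.6012 -0.1215  0.0621] [ 0.2696  0.3591  0.405  -0.1015]
0.5 car free [0.5567 0.1157 0.0679] [ 0.2277  0.3215  0.4021 -0.1264]
```

Call:
{"method": "play_rows", "body": {"motion": [0.635,-0.1465,0.1,0.108,0.635,-0.1465,0.1,0.108,0.635,-0.1465,0.1,0.108,0.635,-0.1465,0.1,0.108,0.635,-0.1465,0.1,0.108,0.635,-0.1465,0.1,0.108,0.635,-0.1465,0.1,0.108,0.635,-0.1465,0.1,0.108], "gripper": 55, "newtons": 30}}

```text
time: 0.77
tcp_pos: [0.4848, -0.4128, 0.354]
ee_rot: [-3.141, 0.001, 0.0]
contact_force: [0.7, -1.5, -0.5]
width: 0.551
gripper_force: 0.0
```

Call:
{"method": "play_rows", "body": {"motion": [0.07,-0.045,0.08,0,0.07,-0.045,0.08,0,0.07,-0.045,0.08,0,0.07,-0.045,0.08,0]}}

```text
time: 1.1
tcp_pos: [0.5262, -0.3855, 0.3043]
ee_rot: [-3.139, 0.003, 0.004]
contact_force: [-0.4, -1.5, 0.5]
width: 0.549
gripper_force: 0.0
```

Run:
```python
from station import robot, grab_frame
import cv2
s=robot.get_state();print(s["tcp_pos"],s["ee_rot"],s["contact_force"])
f=[grab_frame(n) for n in("top","scene")]
cv2.imwrite("pics/top1.png",f[0]);cv2.imwrite("pics/scene1.png",f[1])
import numpy as np
r=lambda g,x,y:cv2.resize(g[y:y+100,x:x+67],None,fx=6,fy=6,interpolation=cv2.INTER_CUBIC)
cv2.imwrite("pics/m3.png",cv2.resize(np.hstack([r(f[0],345,140),r(f[1],160,245)]),(800,597)))
```

```text
[ 0.52622083 -0.38547235  0.30434934] [-3.13864456  0.00324698  0.00379854] [-0.42338132 -1.48934316  0.50264395]
```

View pics/m3.png

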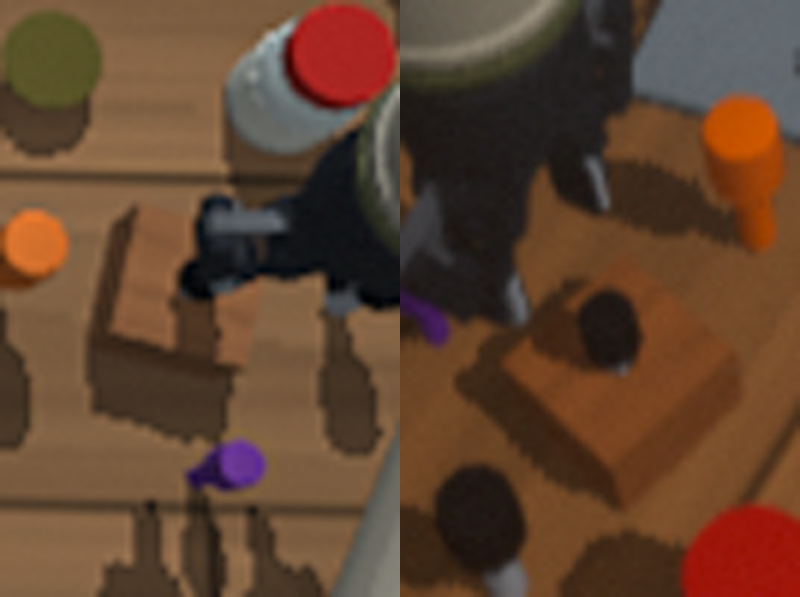

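Call:
{"method": "play_rows", "body": {"motion": [0.0195,-0.011,0.04,0,0.0195,-0.011,0.08,0,0.0195,-0.011,0.105,0,0.0195,-0.011,0.127,0,0.0195,-0.011,0.127,0]}}

```text
time: 1.62
tcp_pos: [0.5354, -0.3817, 0.2284]
ee_rot: [-3.141, 0.003, -0.002]
contact_force: [-0.9, 0.4, 0.1]
width: 0.551
gripper_force: 0.0
```

Call:
{"method": "play_rows", "body": {"motion": [0,0,0,0,0,0,0,0,0,0,0,0,0,0,0,0,0,0,0,0,0,0,0,0,0,0,0,0,0,0,0,0], "gripper": 0, "newtons": 40}}

```text
time: 2.28
tcp_pos: [0.5377, -0.3805, 0.2323]
ee_rot: [3.141, -0.002, 0.001]
contact_force: [-1.5, 3.0, 7.0]
width: 0.272
gripper_force: 39.0
```

Run:
```python
from station import robot, grab_frame
import cv2
s=robot.get_state();print(s["tcp_pos"],s["ee_rot"],s["contact_force"],s["width"]*85)
f=[grab_frame(n) for n in("top","scene")]
cv2.imwrite("pics/top2.png",f[0]);cv2.imwrite("pics/scene2.png",f[1])
```

```text
[ 0.53767466 -0.38054684  0.23234101] [ 3.14066177e+00 -2.07192336e-03  8.60278279e-04] [-1.50195179  3.03533878  7.01358877] 23.094328536699035
```

Call:
{"method": "play_rows", "body": {"motion": [0,0,-0.02,0,0,0,-0.04,0,0,0,-0.07,0,0,0,-0.1,0,0,0,-0.15,0,0,0,-0.15,0,0,0,-0.15,0,0,0,-0.15,0]}}

```text
time: 3.05
tcp_pos: [0.5371, -0.3808, 0.3214]
ee_rot: [3.141, -0.001, 0.0]
contact_force: [0.0, -0.1, -0.5]
width: 0.263
gripper_force: 38.7
```

Run:
```python
from station import robot, grab_frame
import cv2
s=robot.get_state();print(s["tcp_pos"],s["ee_rot"],s["contact_force"],s["width"]*85)
f=[grab_frame(n) for n in("top","scene")]
cv2.imwrite("pics/top2.png",f[0]);cv2.imwrite("pics/scene2.png",f[1])
import numpy as np
r=lambda g,x,y:cv2.resize(g[y:y+100,x:x+67],None,fx=6,fy=6,interpolation=cv2.INTER_CUBIC)
cv2.imwrite("pics/m4.png",cv2.resize(np.hstack([r(f[0],345,140),r(f[1],160,225)]),(800,597)))
```

```text
[ 0.53709995 -0.38076424  0.3213817 ] [ 3.14070587e+00 -1.04398608e-03  3.55184410e-04] [ 0.00209534 -0.11760283 -0.48734236] 22.327510237617165
```

View pics/m4.png

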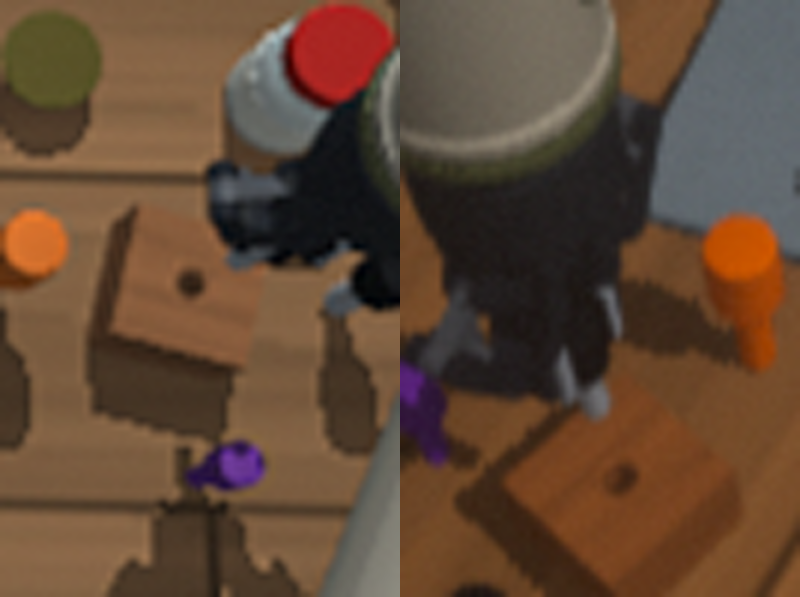

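Run:
```python
from h import *
np.set_printoptions(precision=4,suppress=True)
t=np.array((377,187.4))-.5;s=np.array((197.35,305.4))-.5
print(solve({"top":t},.045)[0],solve({"scene":s},.045)[0],solve({"top":t,"scene":s},.045))
# foot: head centre ~155 below tcp minus? foot about 55 lower
for z in(.105,.11,.115): print(z,solve({"scene":np.array((193.0,292.8))-.5},z)[0])
```

```text
[ 0.5394 -0.377   0.045 ] [ 0.5413 -0.3817  0.045 ] (array([ 0.5404, -0.3798,  0.045 ]), array([ 0.8874, -0.3134,  0.1368, -0.788 ]))
0.105 [ 0.5373 -0.3803  0.105 ]
0.11 [ 0.5394 -0.3822  0.11  ]
0.115 [ 0.5415 -0.3841  0.115 ]
```

Call:
{"method": "play_rows", "body": {"motion": [0,0,-0.06,0,-0.136,-0.798,-0.083,0,-0.136,-0.798,-0.083,0,-0.136,-0.798,-0.083,0,-0.136,-0.798,-0.083,0,-0.136,-0.798,-0.083,0,-0.136,-0.798,-0.083,0,-0.136,-0.798,-0.083,0]}}

```text
time: 3.82
tcp_pos: [0.487, -0.0914, 0.364]
ee_rot: [-3.142, 0.001, 0.0]
contact_force: [0.9, 0.0, -1.0]
width: 0.266
gripper_force: 38.9
```

Call:
{"method": "play_rows", "body": {"motion": [-0.0525,-0.316,0,0,-0.0525,-0.316,0,0,-0.0525,-0.316,0,0,-0.0525,-0.316,0,0,-0.0525,-0.316,0,0,-0.0525,-0.316,0.05,0,-0.0525,-0.316,0.05,0,-0.0525,-0.316,0.05,0]}}

```text
time: 4.48
tcp_pos: [0.4557, 0.0958, 0.3333]
ee_rot: [3.141, 0.005, 0.001]
contact_force: [-0.7, -0.3, -0.3]
width: 0.271
gripper_force: 38.9
```

Run:
```python
from station import robot, grab_frame
import cv2
s=robot.get_state();print(s["tcp_pos"],s["ee_rot"],s["contact_force"],s["width"]*85)
f=[grab_frame(n) for n in("top","scene")]
cv2.imwrite("pics/top3.png",f[0]);cv2.imwrite("pics/scene3.png",f[1])
import numpy as np
r=lambda g,x,y:cv2.resize(g[y:y+75,x:x+50],None,fx=8,fy=8,interpolation=cv2.INTER_CUBIC)
cv2.imwrite("pics/m5.png",np.hstack([r(f[0],190,165),r(f[1],235,115)]))
```

```text
[0.45569912 0.09583566 0.33330241] [3.14060091e+00 4.50837276e-03 8.12858772e-04] [-0.7383755  -0.26784764 -0.25242204] 23.07727140075572
```

View pics/m5.png

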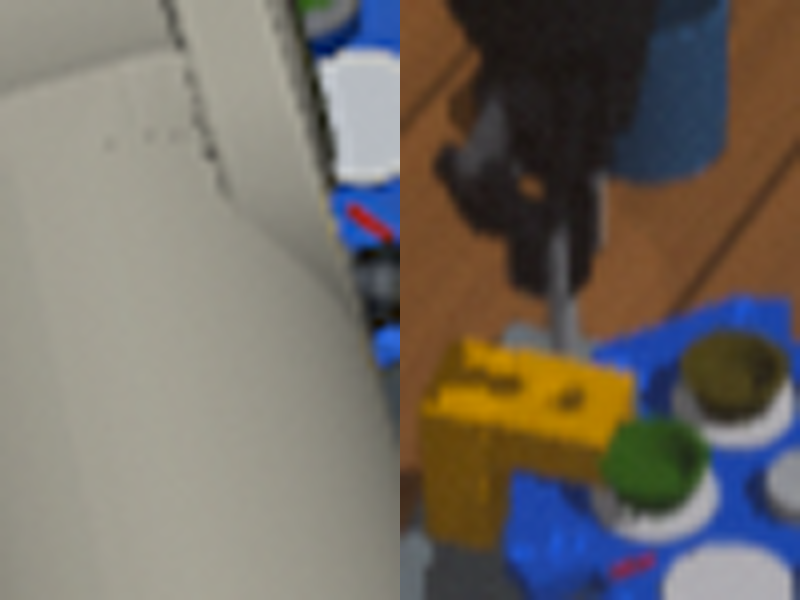

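Run:
```python
from h import *
for z in (.114,.118):print(z,solve({"scene":np.array((255.4,158.75))-.5},z)[0])
print(solve({"scene":np.array((256.45,164.75))-.5},.09)[0])
print(proj("scene",[.4557,.0958,.116])+.5,proj("scene",[.4557,.0958,.09])+.5,proj("scene",[.4581,.0958,.09])+.5,proj("scene",[.4557,.0985,.09])+.5)
```

```text
0.114 [0.45432195 0.09715314 0.114     ]
0.118 [0.45642616 0.09338241 0.118     ]
[0.45795719 0.09636515 0.09      ]
[255.56984429 158.67898994] [255.74706124 164.6399092 ] [256.40702412 164.87279648] [256.14027009 164.12057143]
```

Call:
{"method": "play_rows", "body": {"motion": [0.0005,-0.001,0.015,0,0.0005,-0.001,0.025,0,0.0005,-0.001,0.035,0,0.0005,-0.001,0.04,0,0.0005,-0.001,0.045,0,0.0005,-0.001,0.05,0]}}

```text
time: 5.08
tcp_pos: [0.4567, 0.097, 0.3047]
ee_rot: [-3.141, 0.0, 0.0]
contact_force: [-4.3, 1.1, 8.0]
width: 0.266
gripper_force: 38.4
```

Call:
{"method": "play_rows", "body": {"motion": [-0.0015,-0.0005,0,0,-0.003,-0.0005,0,0,-0.003,-0.0005,0.004,0,-0.003,-0.0005,0.008,0]}}

```text
time: 5.42
tcp_pos: [0.4549, 0.0974, 0.3]
ee_rot: [-3.141, -0.0, 0.001]
contact_force: [-1.6, 0.1, 0.1]
width: 0.273
gripper_force: 39.0
```

Call:
{"method": "play_rows", "body": {"motion": [-0.0008,0,0.005,0,-0.0008,0,0.01,0,-0.0008,0,0.015,0,-0.0008,0,0.02,0,-0.0008,0,0.02,0]}}

```text
time: 5.83
tcp_pos: [0.4543, 0.0973, 0.2872]
ee_rot: [-3.142, 0.001, 0.001]
contact_force: [-0.8, 0.8, -1.5]
width: 0.265
gripper_force: 39.0
```

Call:
{"method": "play_rows", "body": {"motion": [-0.0005,0,0.005,0,-0.0005,0,0.009,0,-0.0005,0,0.012,0,-0.0005,0,0.012,0]}}

```text
time: 6.17
tcp_pos: [0.454, 0.0974, 0.2804]
ee_rot: [-3.141, 0.0, 0.001]
contact_force: [-0.4, 1.1, -2.0]
width: 0.269
gripper_force: 39.0
```

Near the rim with no load. I'll release it for the short drop.

Call:
{"method": "play_rows", "body": {"motion": [0,0,0.003,0,0,0,0.003,0,0,0,0.003,0,0,0,0.003,0], "gripper": 45}}

```text
time: 6.5
tcp_pos: [0.4544, 0.0971, 0.2792]
ee_rot: [3.142, -0.001, 0.0]
contact_force: [1.0, 0.7, 0.2]
width: 0.449
gripper_force: 0.0
```

Call:
{"method": "play_rows", "body": {"motion": [0,0,-0.02,0,0,0,-0.06,0,0,0,-0.13,0,0,0,-0.13,0,0,0,-0.13,0]}}

```text
time: 6.92
tcp_pos: [0.455, 0.0975, 0.3596]
ee_rot: [-3.141, -0.006, 0.0]
contact_force: [-0.5, -0.4, -0.4]
width: 0.444
gripper_force: 0.0
```

Call:
{"method": "play_rows", "body": {"motion": [0.1767,0.322,0,0,0.1767,0.322,0,0,0.1767,0.322,0,0,0.1767,0.322,0,0,0.1767,0.322,0,0,0.1767,0.322,0,0,0.1767,0.322,0,0,0.1767,0.322,0,0], "gripper": 65}}

```text
time: 7.58
tcp_pos: [0.5602, -0.0966, 0.3555]
ee_rot: [-3.141, 0.002, -0.001]
contact_force: [0.3, 0.8, 0.7]
width: 0.649
gripper_force: 0.0
```

Run:
```python
from station import robot, grab_frame
import cv2
s=robot.get_state();print(s["tcp_pos"],s["ee_rot"],s["contact_force"],s["width"]*85)
f=[grab_frame(n) for n in("top","scene")]
cv2.imwrite("pics/top4.png",f[0]);cv2.imwrite("pics/scene4.png",f[1])
import numpy as np
r=lambda g,x,y:cv2.resize(g[y:y+100,x:x+67],None,fx=6,fy=6,interpolation=cv2.INTER_CUBIC)
cv2.imwrite("pics/m6.png",cv2.resize(np.hstack([r(f[0],195,150),r(f[1],225,145)]),(800,597)))
```

```text
[ 0.56017989 -0.09662139  0.35554877] [-3.14092462e+00  2.08111982e-03 -1.32764642e-03] [0.31209039 0.79293113 0.72307491] 55.184033536619125
```

View pics/m6.png

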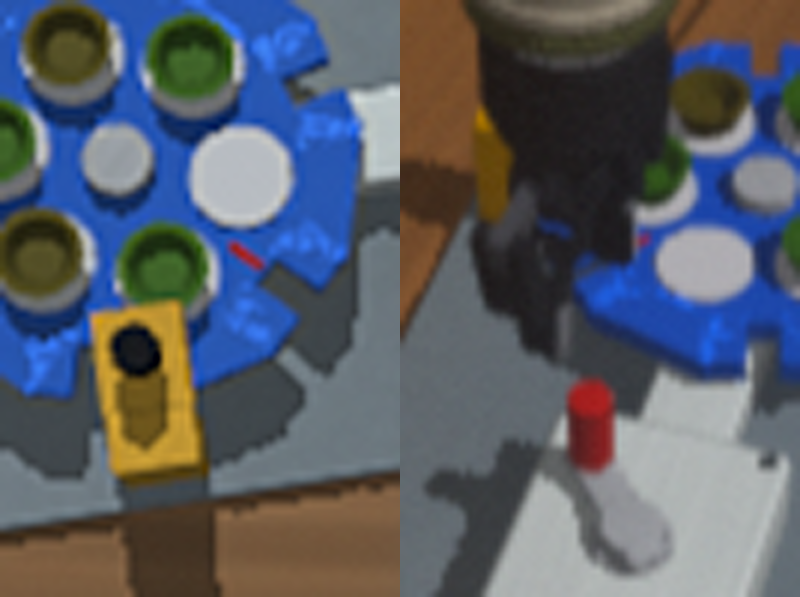

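Call:
{"method": "play_rows", "body": {"motion": [0.001,-0.0015,0.05,0,0.001,-0.0015,0.1,0,0.001,-0.0015,0.14,0,0.001,-0.0015,0.16,0,0.001,-0.0015,0.17,0,0.001,-0.0015,0.17,0]}}

```text
time: 8.18
tcp_pos: [0.5606, -0.0941, 0.2543]
ee_rot: [-3.141, 0.002, 0.002]
contact_force: [-0.1, -1.0, 1.0]
width: 0.649
gripper_force: 0.0
```

Call:
{"method": "play_rows", "body": {"motion": [0,0,0,0,0,0,0,0,0,0,0,0,0,0,0,0,0,0,0,0,0,0,0,0,0,0,0,0,0,0,0,0], "gripper": 0, "newtons": 30}}

```text
time: 8.85
tcp_pos: [0.5615, -0.0945, 0.2567]
ee_rot: [-3.141, -0.003, 0.001]
contact_force: [-2.0, 2.7, 6.7]
width: 0.246
gripper_force: 29.2
```

```bash
cat > c.py <<'E'
import sys,numpy as np
a,step,n=float(sys.argv[1]),float(sys.argv[2]),int(sys.argv[3])
t=np.radians(a-step*np.arange(n+1))
for s in t[1:]: print(f"{.075*(np.cos(s)-np.cos(t[0])):.4f}, {-.075*(np.sin(s)-np.sin(t[0])):.4f}, 0, 0,",end=" ")
print()
E
python3 c.py 145 15 6; for a in 55 265 115 325 175 25 235 85 295 145; do echo $a; python3 c.py $a 20 8; done | head -2
```

```text
0.0132, -0.0144, 0, 0, 0.0297, -0.0250, 0, 0, 0.0484, -0.0308, 0, 0, 0.0680, -0.0317, 0, 0, 0.0871, -0.0275, 0, 0, 0.1045, -0.0184, 0, 0, 
55
0.0184, 0.0184, 0, 0, 0.0294, 0.0420, 0, 0, 0.0317, 0.0680, 0, 0, 0.0250, 0.0931, 0, 0, 0.0100, 0.1145, 0, 0, -0.0113, 0.1294, 0, 0, -0.0365, 0.1362, 0, 0, -0.0624, 0.1339, 0, 0,
```

Call:
{"method": "play_rows", "body": {"motion": [0.0132,-0.0144,0,0,0.0297,-0.025,0,0,0.0484,-0.0308,0,0,0.068,-0.0317,0,0,0.068,-0.0317,0,0,0.068,-0.0317,0,0]}}

```text
time: 9.35
tcp_pos: [0.6033, -0.075, 0.2568]
ee_rot: [-3.141, -0.005, 0.002]
contact_force: [3.0, 3.6, 4.9]
width: 0.253
gripper_force: 29.4
```

```bash
python3 c.py 85 20 8; python3 -c "
from station import robot
s=robot.get_state();print(s['tcp_pos'],s['contact_force'])"
```

```text
0.0252, 0.0067, 0, 0, 0.0465, 0.0217, 0, 0, 0.0614, 0.0430, 0, 0, 0.0682, 0.0682, 0, 0, 0.0659, 0.0941, 0, 0, 0.0549, 0.1177, 0, 0, 0.0365, 0.1362, 0, 0, 0.0129, 0.1472, 0, 0, 
[ 0.60327596 -0.07496846  0.25680078] [2.99728563 3.63214818 4.86468412]
```

Call:
{"method": "play_rows", "body": {"motion": [0.0252,0.0067,0,0,0.0465,0.0217,0,0,0.0614,0.043,0,0,0.0682,0.0682,0,0,0.0659,0.0941,0,0,0.0549,0.1177,0,0,0.0365,0.1362,0,0,0.0129,0.1472,0,0]}}

```text
time: 10.02
tcp_pos: [0.6102, -0.1637, 0.2567]
ee_rot: [-3.14, -0.003, 0.001]
contact_force: [0.7, 11.6, 7.1]
width: 0.25
gripper_force: 30.0
```

```bash
python3 c.py 285 20 8
```

```text
-0.0259, 0.0023, 0, 0, -0.0511, -0.0045, 0, 0, -0.0724, -0.0194, 0, 0, -0.0874, -0.0407, 0, 0, -0.0941, -0.0659, 0, 0, -0.0919, -0.0919, 0, 0, -0.0808, -0.1155, 0, 0, -0.0624, -0.1339, 0, 0,
```

Call:
{"method": "play_rows", "body": {"motion": [-0.0259,0.0008,0,0,-0.0511,-0.0075,0,0,-0.0724,-0.0224,0,0,-0.0874,-0.0437,0,0,-0.0941,-0.0689,0,0,-0.0919,-0.0949,0,0,-0.0808,-0.1185,0,0,-0.0624,-0.1369,0,0]}}

```text
time: 10.68
tcp_pos: [0.5719, -0.0828, 0.2567]
ee_rot: [3.139, -0.002, -0.001]
contact_force: [2.2, -8.9, 5.1]
width: 0.247
gripper_force: 30.6
```

```bash
python3 c.py 125 20 8;python3 c.py 325 20 8;python3 c.py 165 20 8;python3 c.py 5 20 8; python3 -c "
from station import robot
s=robot.get_state();print(s['tcp_pos'],s['contact_force'])"
```

```text
0.0236, -0.0110, 0, 0, 0.0496, -0.0133, 0, 0, 0.0747, -0.0065, 0, 0, 0.0961, 0.0084, 0, 0, 0.1110, 0.0297, 0, 0, 0.1177, 0.0549, 0, 0, 0.1155, 0.0808, 0, 0, 0.1045, 0.1045, 0, 0, 
-0.0184, 0.0184, 0, 0, -0.0420, 0.0294, 0, 0, -0.0680, 0.0317, 0, 0, -0.0931, 0.0250, 0, 0, -0.1145, 0.0100, 0, 0, -0.1294, -0.0113, 0, 0, -0.1362, -0.0365, 0, 0, -0.1339, -0.0624, 0, 0, 
0.0110, -0.0236, 0, 0, 0.0294, -0.0420, 0, 0, 0.0530, -0.0530, 0, 0, 0.0790, -0.0553, 0, 0, 0.1041, -0.0486, 0, 0, 0.1255, -0.0336, 0, 0, 0.1404, -0.0123, 0, 0, 0.1472, 0.0129, 0, 0, 
-0.0023, 0.0259, 0, 0, -0.0133, 0.0496, 0, 0, -0.0317, 0.0680, 0, 0, -0.0553, 0.0790, 0, 0, -0.0813, 0.0813, 0, 0, -0.1064, 0.0745, 0, 0, -0.1277, 0.0596, 0, 0, -0.1427, 0.0382, 0, 0, 
[ 0.57194097 -0.08282596  0.25673656] [ 2.17436243 -8.8748047   5.14568489]
```

Call:
{"method": "play_rows", "body": {"motion": [0.0236,-0.0097,0,0,0.0496,-0.012,0,0,0.0747,-0.0052,0,0,0.0961,0.0097,0,0,0.111,0.031,0,0,0.1177,0.0562,0,0,0.1155,0.0821,0,0,0.1045,0.1058,0,0]}}

```text
time: 11.35
tcp_pos: [0.636, -0.1452, 0.2567]
ee_rot: [-3.141, -0.004, 0.002]
contact_force: [-3.0, 5.9, 8.3]
width: 0.255
gripper_force: 30.9
```

Call:
{"method": "play_rows", "body": {"motion": [-0.0184,0.0184,0,0,-0.042,0.0294,0,0,-0.068,0.0317,0,0,-0.0931,0.025,0,0,-0.1145,0.01,0,0,-0.1294,-0.0113,0,0,-0.1362,-0.0365,0,0,-0.1339,-0.0624,0,0]}}

```text
time: 12.02
tcp_pos: [0.5545, -0.1092, 0.2568]
ee_rot: [3.139, -0.005, -0.002]
contact_force: [8.5, -6.1, 1.9]
width: 0.249
gripper_force: 30.6
```

Run:
```python
from h import *
b=np.array([.001,.0035])
n=solve({"top":np.array((241.0,196.5))-.5},.062)[0][:2]-b
m=solve({"top":np.array((236.25,192.75))-.5},.062)[0][:2]-b
c=solve({"top":np.array((215,176.5))-.5},.066)[0][:2]-b
g=np.array([.4545,.0973])
a=lambda p:np.degrees(np.arctan2(*(p-c)[::-1]))
print(n,c,np.linalg.norm(n-c),np.linalg.norm(g-c),a(n),a(m),a(g),(a(n)-a(g))%360/15*360)
```

```text
[0.49844116 0.03353476] [0.55713989 0.11314016] 0.0989068215642613 0.10385498813531374 -126.40399849763769 -126.17698174737029 -171.22689958650705 1075.7496261328647
```

Call:
{"method": "play_rows", "body": {"motion": [0.0122,-0.0236,0,0,0.0306,-0.042,0,0,0.0542,-0.053,0,0,0.0802,-0.0553,0,0,0.1053,-0.0486,0,0,0.1267,-0.0336,0,0,0.1416,-0.0123,0,0,0.1484,0.0129,0,0]}}

```text
time: 12.68
tcp_pos: [0.6443, -0.1151, 0.2566]
ee_rot: [-3.141, -0.001, 0.002]
contact_force: [-9.1, 2.3, 10.3]
width: 0.248
gripper_force: 31.3
```

```bash
python3 c.py 5 10 8;python3 c.py 285 10 8;python3 c.py 205 5 8; python3 c.py 165 5 8
```

```text
0.0000, 0.0131, 0, 0, -0.0023, 0.0259, 0, 0, -0.0067, 0.0382, 0, 0, -0.0133, 0.0496, 0, 0, -0.0217, 0.0596, 0, 0, -0.0317, 0.0680, 0, 0, -0.0430, 0.0745, 0, 0, -0.0553, 0.0790, 0, 0, 
-0.0129, 0.0023, 0, 0, -0.0259, 0.0023, 0, 0, -0.0388, -0.0000, 0, 0, -0.0511, -0.0045, 0, 0, -0.0624, -0.0110, 0, 0, -0.0724, -0.0194, 0, 0, -0.0808, -0.0294, 0, 0, -0.0874, -0.0407, 0, 0, 
-0.0025, -0.0060, 0, 0, -0.0045, -0.0123, 0, 0, -0.0059, -0.0187, 0, 0, -0.0067, -0.0252, 0, 0, -0.0070, -0.0317, 0, 0, -0.0067, -0.0382, 0, 0, -0.0059, -0.0447, 0, 0, -0.0045, -0.0511, 0, 0, 
0.0020, -0.0062, 0, 0, 0.0045, -0.0123, 0, 0, 0.0075, -0.0181, 0, 0, 0.0110, -0.0236, 0, 0, 0.0150, -0.0288, 0, 0, 0.0194, -0.0336, 0, 0, 0.0242, -0.0380, 0, 0, 0.0294, -0.0420, 0, 0,
```

Call:
{"method": "play_rows", "body": {"motion": [-0.001,0.0131,0,0,-0.0033,0.0259,0,0,-0.0077,0.0382,0,0,-0.0143,0.0496,0,0,-0.0227,0.0596,0,0,-0.0327,0.068,0,0,-0.044,0.0745,0,0,-0.0563,0.079,0,0]}}

```text
time: 13.35
tcp_pos: [0.6103, -0.1631, 0.2568]
ee_rot: [-3.141, -0.004, 0.001]
contact_force: [2.2, 3.0, 5.5]
width: 0.249
gripper_force: 30.9
```

Call:
{"method": "play_rows", "body": {"motion": [-0.0129,0.0023,0,0,-0.0259,0.0023,0,0,-0.0388,0,0,0,-0.0511,-0.0045,0,0,-0.0624,-0.011,0,0,-0.0724,-0.0194,0,0,-0.0808,-0.0294,0,0,-0.0874,-0.0407,0,0]}}

```text
time: 14.02
tcp_pos: [0.5579, -0.1391, 0.2568]
ee_rot: [3.14, -0.005, 0.0]
contact_force: [7.8, 0.6, 3.5]
width: 0.248
gripper_force: 30.8
```

```bash
cat > w.py <<'E'
import sys,cv2,numpy as np
from station import robot,grab_frame
s=robot.get_state();a=np.radians(float(sys.argv[1]));F=s["contact_force"][:2]
print(s["time"],s["tcp_pos"],"Ft",F@[np.sin(a),-np.cos(a)],"Fr",F@[np.cos(a),np.sin(a)])
f=grab_frame("top");p=f[185:225,200:240].astype(int)
m=(p.max(2)<60).astype(np.uint8);n,l,st,c=cv2.connectedComponentsWithStats(m)
for i in range(1,n):
    if st[i,4]>15: print("dark",c[i]+[200,185],st[i])
cv2.imwrite(f"pics/t{s['time']:.2f}.png",f)
E
python3 w.py 205; python3 -c "
import cv2,numpy as np
f=cv2.imread('pics/top4.png')
p=f[185:225,200:240].astype(int);m=(p.max(2)<60).astype(np.uint8);n,l,st,c=cv2.connectedComponentsWithStats(m)
for i in range(1,n):
  if st[i,4]>15:print('ref',c[i]+[200,185],st[i])"
```

```text
14.0167 [ 0.55793285 -0.1391024   0.2567658 ] Ft -2.736676853065948 Fr -7.340401720721968
dark [205.96296296 191.55555556] [ 2  5 10  6 27]
dark [218.88461538 208.09615385] [16 19  7  9 52]
ref [203.25 188.75] [ 0  2  7  6 24]
ref [221.65625 191.3125 ] [17  4 11  7 32]
ref [217.38888889 208.46296296] [14 20  8  8 54]
```

Run:
```python
from h import *
import cv2
for z in(.132,.12):print(proj("top",[.4545,.0973,z]),proj("scene",[.4545,.0973,z]))
from station import grab_frame
g=grab_frame("scene");cv2.imwrite("pics/scene5.png",g)
f=cv2.imread("pics/t14.02.png");o=cv2.imread("pics/top4.png")
r=lambda g,x,y,w=34,h=50:cv2.resize(g[y:y+h,x:x+w],(266,400),interpolation=cv2.INTER_CUBIC)
cv2.imwrite("pics/m7.png",np.hstack([r(o,200,180),r(f,200,180),r(g,235,130)]))
```

```text
[217.53186258 207.10163373] [254.84454483 154.0123202 ]
[217.93482496 207.72104123] [254.9293481  156.84023151]
```

View pics/m7.png

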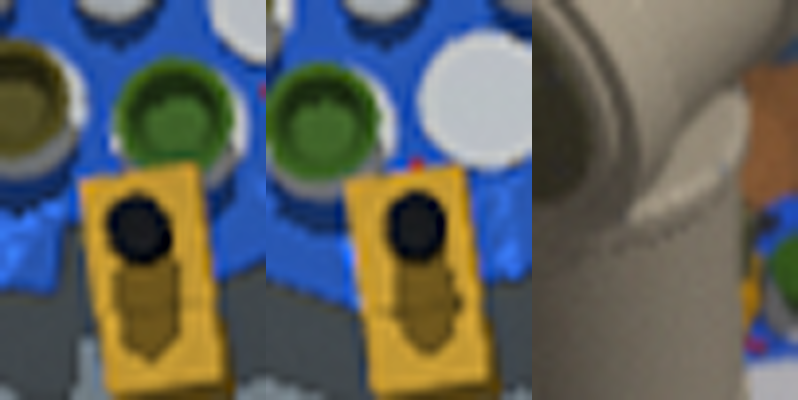

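The pin is tilted slightly by rim drag and hasn't dropped yet: its shadow is about the same length. The red mark is almost at the guide, so I'll continue slowly.

Call:
{"method": "play_rows", "body": {"motion": [-0.002,-0.006,0,0,-0.004,-0.0123,0,0,-0.0054,-0.0187,0,0,-0.006,-0.0252,0,0,-0.0063,-0.0317,0,0,-0.006,-0.0382,0,0,-0.0052,-0.0447,0,0,-0.0038,-0.0511,0,0]}}

```text
time: 14.78
tcp_pos: [0.555, -0.1097, 0.2566]
ee_rot: [3.139, -0.002, -0.001]
contact_force: [-2.0, -3.0, 9.9]
width: 0.243
gripper_force: 31.3
```

```bash
cat >> w.py <<'E'
q=f[205:228,212:226].astype(int).sum(2)
print(f[212:228:1,219:223].astype(int).max(2).mean(1).round())
E
python3 w.py 165; python3 -c "
import cv2
for n in('top4','t14.02'):
  f=cv2.imread(f'pics/{n}.png');print(f[212:228,219:223].astype(int).max(2).mean(1).round())"; python3 c.py 165 5 4
```

```text
14.7833 [ 0.55500659 -0.10969836  0.25664229] Ft -3.430836224557587 Fr 1.1697070329176684
dark [205.46428571 191.53571429] [ 1  5 11  5 28]
dark [217.90384615 208.75      ] [14 20  8  9 52]
[ 52.  88. 107. 109. 108. 102. 110. 121. 132. 178. 201. 196. 196. 195.
 198. 192.]
[ 84.  99. 107. 106. 106. 102.  98. 103. 106. 105. 114. 134. 156. 182.
 197. 190.]
[ 61.  99. 112. 111. 112. 107. 102. 108. 111. 110. 106. 116. 170. 200.
 199. 193.]
0.0020, -0.0062, 0, 0, 0.0045, -0.0123, 0, 0, 0.0075, -0.0181, 0, 0, 0.0110, -0.0236, 0, 0,
```

The pin has dropped: its shadow is 3 px shorter and the head is upright. Now to wind gently until it comes up firm.

Call:
{"method": "play_rows", "body": {"motion": [0.002,-0.0062,0,0,0.0045,-0.0123,0,0,0.0075,-0.0181,0,0,0.011,-0.0236,0,0]}}

```text
time: 15.17
tcp_pos: [0.5613, -0.0951, 0.2566]
ee_rot: [3.14, -0.001, -0.001]
contact_force: [-4.6, -1.2, 13.0]
width: 0.247
gripper_force: 31.7
```

```bash
python3 w.py 145; for a in 145 125 105 85 65;do python3 c.py $a 5 4;done
```

```text
15.1667 [ 0.56128632 -0.09509374  0.25660679] Ft -3.5841135415481813 Fr 3.088461910907432
dark [205.42857143 191.53571429] [ 1  5 11  6 28]
dark [217.90384615 208.75      ] [14 20  8  9 52]
[ 52.  88. 106. 109. 108. 103. 110. 121. 133. 177. 201. 196. 195. 195.
 198. 192.]
0.0040, -0.0052, 0, 0, 0.0084, -0.0100, 0, 0, 0.0132, -0.0144, 0, 0, 0.0184, -0.0184, 0, 0, 
0.0055, -0.0035, 0, 0, 0.0113, -0.0065, 0, 0, 0.0174, -0.0090, 0, 0, 0.0236, -0.0110, 0, 0, 
0.0064, -0.0014, 0, 0, 0.0129, -0.0023, 0, 0, 0.0194, -0.0026, 0, 0, 0.0259, -0.0023, 0, 0, 
0.0065, 0.0009, 0, 0, 0.0129, 0.0023, 0, 0, 0.0191, 0.0042, 0, 0, 0.0252, 0.0067, 0, 0, 
0.0058, 0.0030, 0, 0, 0.0113, 0.0065, 0, 0, 0.0165, 0.0105, 0, 0, 0.0213, 0.0149, 0, 0,
```

Call:
{"method": "play_rows", "body": {"motion": [0.004,-0.0052,-0.001,0,0.0084,-0.01,-0.002,0,0.0132,-0.0144,-0.002,0,0.0184,-0.0184,-0.002,0]}}

```text
time: 15.55
tcp_pos: [0.5721, -0.0836, 0.2567]
ee_rot: [3.141, 0.001, -0.0]
contact_force: [-3.8, -2.3, 7.4]
width: 0.248
gripper_force: 31.0
```

```bash
python3 w.py 125
```

```text
15.55 [ 0.57213464 -0.08362932  0.25672159] Ft -4.407957533955633 Fr 0.32932382183692144
dark [204.92592593 191.44444444] [ 0  4 11  7 27]
dark [217.90384615 208.75      ] [14 20  8  9 52]
[ 52.  88. 106. 109. 108. 102. 110. 121. 132. 178. 201. 196. 195. 195.
 198. 192.]
```

Call:
{"method": "play_rows", "body": {"motion": [0.0055,-0.0035,0,0,0.0113,-0.0065,0,0]}}

```text
time: 15.77
tcp_pos: [0.5789, -0.0794, 0.2567]
ee_rot: [3.141, 0.001, -0.0]
contact_force: [-3.9, 0.1, 8.8]
width: 0.248
gripper_force: 31.3
```

```bash
python3 w.py 115; for a in 115 105 95 85;do python3 c.py $a 5 2;done
```

```text
15.7667 [ 0.57890423 -0.07942133  0.25672588] Ft -3.440477323783189 Fr 1.7417607238404746
dark [204.86206897 191.24137931] [ 1  4 10  7 29]
dark [217.98039216 208.74509804] [15 20  7  9 51]
[ 52.  88. 106. 109. 108. 101. 110. 120. 131. 178. 200. 196. 194. 195.
 198. 192.]
0.0060, -0.0025, 0, 0, 0.0123, -0.0045, 0, 0, 
0.0064, -0.0014, 0, 0, 0.0129, -0.0023, 0, 0, 
0.0065, -0.0003, 0, 0, 0.0131, -0.0000, 0, 0, 
0.0065, 0.0009, 0, 0, 0.0129, 0.0023, 0, 0,
```

Call:
{"method": "play_rows", "body": {"motion": [0.006,-0.0025,0,0,0.0123,-0.0045,0,0]}}

```text
time: 15.98
tcp_pos: [0.5863, -0.0764, 0.2567]
ee_rot: [3.141, 0.001, 0.0]
contact_force: [-3.7, 1.4, 8.3]
width: 0.251
gripper_force: 31.3
```

```bash
python3 w.py 105
```

```text
15.9833 [ 0.58633717 -0.07641614  0.25674624] Ft -3.225385392458414 Fr 2.2997329504680226
dark [204.48275862 191.20689655] [ 0  4 11  6 29]
dark [218.14 208.82] [15 20  7  9 50]
[ 50.  88. 107. 109. 108. 102. 110. 121. 117. 166. 201. 195. 194. 194.
 196. 192.]
```

Call:
{"method": "play_rows", "body": {"motion": [0.0064,-0.0014,0,0,0.0129,-0.0023,0,0]}}

```text
time: 16.2
tcp_pos: [0.5941, -0.0749, 0.2568]
ee_rot: [3.142, 0.001, 0.001]
contact_force: [-3.8, 1.3, 8.1]
width: 0.25
gripper_force: 31.2
```

```bash
python3 w.py 95
```

```text
16.2 [ 0.59411799 -0.07486382  0.25675428] Ft -3.6622883698555704 Fr 1.6165373387294562
dark [204.44827586 191.13793103] [ 0  4 11  6 29]
dark [218.11538462 208.69230769] [15 20  7  9 52]
[ 51.  87. 106. 108. 108. 102.  98. 113. 118. 166. 201. 195. 194. 194.
 197. 191.]
```

Call:
{"method": "play_rows", "body": {"motion": [0.0065,-0.0003,0,0,0.0131,0,0,0]}}

```text
time: 16.42
tcp_pos: [0.602, -0.0746, 0.2568]
ee_rot: [-3.141, 0.001, 0.001]
contact_force: [-3.5, 1.3, 7.4]
width: 0.246
gripper_force: 31.1
```

```bash
python3 w.py 85;for a in 85 75 65 55 45 35;do python3 c.py $a 5 2;done
```

```text
16.4167 [ 0.60203338 -0.07463051  0.25677124] Ft -3.609280479511061 Fr 0.9528725618728177
dark [204.57142857 191.03571429] [ 0  4 11  6 28]
dark [218.32075472 208.77358491] [15 20  8  9 53]
[ 52.  87. 106. 109. 110. 105.  98. 112. 118. 165. 201. 195. 194. 194.
 196. 191.]
0.0065, 0.0009, 0, 0, 0.0129, 0.0023, 0, 0, 
0.0062, 0.0020, 0, 0, 0.0123, 0.0045, 0, 0, 
0.0058, 0.0030, 0, 0, 0.0113, 0.0065, 0, 0, 
0.0052, 0.0040, 0, 0, 0.0100, 0.0084, 0, 0, 
0.0044, 0.0048, 0, 0, 0.0084, 0.0100, 0, 0, 
0.0035, 0.0055, 0, 0, 0.0065, 0.0113, 0, 0,
```

Call:
{"method": "play_rows", "body": {"motion": [0.0065,0.0009,0,0,0.0129,0.0023,0,0]}}

```text
time: 16.63
tcp_pos: [0.6098, -0.0758, 0.2568]
ee_rot: [-3.141, 0.001, 0.001]
contact_force: [-4.4, 2.6, 7.9]
width: 0.25
gripper_force: 31.2
```

```bash
python3 w.py 75
```

```text
16.6333 [ 0.60976388 -0.07576769  0.25675083] Ft -4.950449634353271 Fr 1.3991317090654285
dark [204.51612903 190.96774194] [ 0  4 11  6 31]
dark [218.5        208.85185185] [15 20  8  9 54]
[ 46.  84. 108. 110. 110. 104.  99. 101. 108. 166. 200. 194. 194. 193.
 196. 190.]
```

Force is starting to climb (−5.0).

Call:
{"method": "play_rows", "body": {"motion": [0.0062,0.002,0,0]}}

```text
time: 16.77
tcp_pos: [0.6133, -0.0768, 0.2568]
ee_rot: [-3.141, 0.001, 0.001]
contact_force: [-4.0, 2.4, 8.3]
width: 0.25
gripper_force: 31.2
```

```bash
python3 w.py 70; python3 c.py 70 5 2
```

```text
16.7667 [ 0.6133298  -0.07677356  0.25676149] Ft -4.607446337634418 Fr 0.84029591928064
dark [203.89285714 190.85714286] [ 0  4 10  6 28]
dark [218.56363636 208.81818182] [15 20  8  9 55]
[ 45.  84. 107. 110. 110. 104. 100. 100. 114. 170. 200. 194. 193. 193.
 196. 191.]
0.0060, 0.0025, 0, 0, 0.0118, 0.0055, 0, 0,
```

Call:
{"method": "play_rows", "body": {"motion": [0.006,0.0025,0,0]}}

```text
time: 16.9
tcp_pos: [0.6168, -0.0781, 0.2567]
ee_rot: [-3.141, 0.001, 0.002]
contact_force: [-5.7, 2.7, 8.1]
width: 0.248
gripper_force: 31.2
```

```bash
python3 w.py 65
```

```text
16.9 [ 0.61682642 -0.0780843   0.25673399] Ft -6.314639021423602 Fr 0.0845419156218973
dark [203.89285714 190.85714286] [ 0  4 10  6 28]
dark [218.5        208.85185185] [15 20  8  9 54]
[ 46.  84. 108. 111. 110. 104. 100. 100. 114. 169. 200. 194. 193. 193.
 196. 190.]
```

Call:
{"method": "play_rows", "body": {"motion": [0.0058,0.003,0,0]}}

```text
time: 17.03
tcp_pos: [0.6202, -0.0796, 0.2567]
ee_rot: [-3.14, 0.002, 0.002]
contact_force: [-5.0, 3.8, 9.5]
width: 0.243
gripper_force: 31.3
```

```bash
python3 w.py 60; python3 w.py 60|head -1;python3 w.py 60|head -1
```

```text
17.0333 [ 0.62022012 -0.07963259  0.25673449] Ft -6.197037033943171 Fr 0.7762306657290657
dark [204.3        191.03333333] [ 0  4 11  6 30]
dark [218.62962963 208.83333333] [15 20  8  9 54]
[ 45.  84. 108. 111. 110. 104. 100. 100. 114. 169. 199. 194. 193. 192.
 196. 190.]
17.0833 [ 0.62075601 -0.07996356  0.25675349] Ft -5.188187146757136 Fr 0.46136931924769514
17.1333 [ 0.62067652 -0.07996643  0.25676057] Ft -4.868349434445344 Fr 1.1686100723478807
```

Call:
{"method": "play_rows", "body": {"motion": [0.0054,0.0036,0,0]}}

```text
time: 17.27
tcp_pos: [0.6233, -0.0814, 0.2567]
ee_rot: [-3.14, 0.002, 0.002]
contact_force: [-6.3, 5.5, 9.0]
width: 0.245
gripper_force: 31.3
```

```bash
python3 w.py 55; python3 c.py 55 5 1
```

```text
17.2667 [ 0.62330438 -0.08142326  0.25671342] Ft -8.321712248429534 Fr 0.8693507325428126
dark [204.17857143 190.85714286] [ 0  4 10  6 28]
dark [218.74074074 208.72222222] [15 20  8  9 54]
[ 44.  84. 108. 110. 110. 104.  99. 100. 114. 169. 199. 194. 193. 193.
 195. 190.]
0.0052, 0.0040, 0, 0,
```

Firm, at about 4 N above free winding. I'll let go and back off straight up.

Call:
{"method": "play_rows", "body": {"motion": [0,0,0,0,0,0,0,0,0,0,0,0,0,0,0,0,0,0,0,0], "gripper": 65}}

```text
time: 17.73
tcp_pos: [0.6239, -0.0834, 0.2559]
ee_rot: [3.141, 0.0, 0.0]
contact_force: [0.0, 0.2, 0.2]
width: 0.651
gripper_force: 0.0
```

Call:
{"method": "play_rows", "body": {"motion": [0,0,-0.03,0,0,0,-0.09,0,0,0,-0.15,0,0,0,-0.2,0,0,0,-0.2,0,0,0,-0.2,0]}}

```text
time: 18.23
tcp_pos: [0.6245, -0.0831, 0.3787]
ee_rot: [3.141, -0.005, 0.0]
contact_force: [0.2, -0.9, -0.5]
width: 0.65
gripper_force: 0.0
```

```bash
python3 w.py 55
python3 - <<'E'
import cv2,numpy as np,glob
from station import robot,grab_frame
f=grab_frame("top");g=grab_frame("scene")
a=cv2.resize(f[90:250,150:440],(800,441),interpolation=cv2.INTER_CUBIC)
cv2.imwrite("pics/fin.png",a)
E
```

```text
18.2333 [ 0.62449135 -0.08311596  0.37869287] Ft 0.7033949369967935 Fr -0.6634865784230302
dark [204.3        191.03333333] [ 0  4 11  6 30]
dark [218.56363636 208.81818182] [15 20  8  9 55]
[ 44.  83. 107. 109. 108. 102.  98.  98. 112. 166. 196. 191. 190. 190.
 192. 187.]
```

View pics/fin.png

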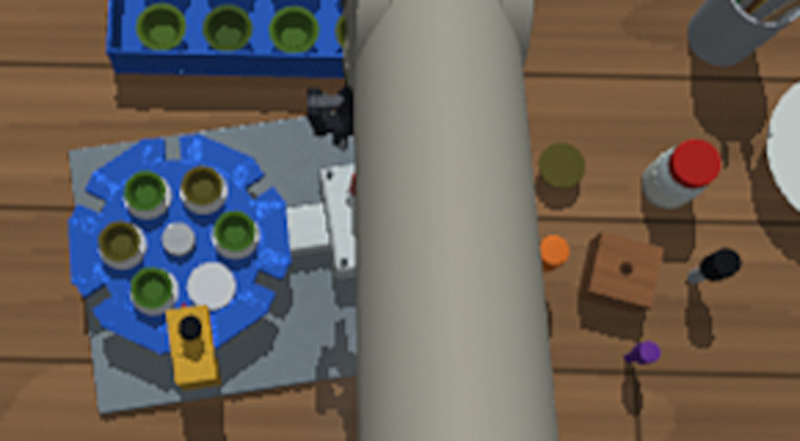

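The final picture shows the pin seated in the guide at (190,327), with its shadow still short. The other objects in view are where they started, and the gripper is clear of everything.

```bash
python3 -c "
from station import robot
print(robot.job_done())"
```

```text
the job is handed in; nothing more can be done
None
```

I handed the job in at about 18 s: the pin dropped into the notch, the crank was wound until firm at roughly 4 N above free winding (single noisy readings), and it was released with nothing else visibly disturbed; no verdict came back.

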